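# Check two brackets for the boss under the foot

## Task

Two L-shaped aluminium brackets stand on the bench; a good one has a round boss in the hollow under its foot, and one of them lacks it. Tip both over backwards, away from you, where they stand, so that each lies flat on its upright leg and shows its underside. Then put the one without a boss into the empty steel tray, lying flat on its leg in the same way, and leave the good one lying where it was tipped.

Things in the scene. Friction and masses are not known exactly. Their poses are not given: they have to be found in the camera images.
- bracket_bossed: The good L bracket, loose aluminium, 0.15 kg: foot 50 (x) x 44 (y) x 10 mm; leg 6 mm thick, 44 wide, 85 high on the foot's +x edge, gusset to 30 high in the corner. Origin: centre of foot underside. At the start z is up, x points away from the robot, 0 to 40 deg to its left. Underneath a dark 7 mm deep pocket, in it a bright 24 mm round boss. Pushed along x at 60 mm height it falls past 25 deg.
- bracket_blank: The bracket to reject: same, but its pocket is empty; standing they look alike, in either place. Tipped over, x points down, z level the way it fell; the leg lies flat, the foot stands as a wall 50 mm high, 44 wide, 10 thick, underside and origin on the robot's side, origin 25 mm above the support, leg 85 mm along z. Lift it by the foot's side edges (44 mm apart).
- steel_tray: Empty shallow open stainless-steel tray, fixed to the bench, 150 (x) x 170 (y) x 25 mm high, walls and floor 3 mm thick. Origin: centre of its underside, z up.
Things that resemble listed ones, but are neither listed nor needed, are in the scene too. Leave any blue or purple look-alike of the bracket_blank alone.

How it is judged:
By the outcome, as a careful person would: the job done as asked, in the order asked, and still so for the second after the job is handed in, with the robot touching nothing.
It also fails if it takes over 53 s, if anything falls off the work surface, if the arm or the gripper's body presses on something with over 40 N, if the wrist force passes 120 N, or if a joint passes its speed limit or range.

## Robot

A 6-joint arm with a two-finger parallel gripper is mounted at the origin on a cart in front of the work surface, level with it; the furniture and walls round the work are solid. World frame = base frame: x ahead of the robot, y to its left, z up, the work surface at z = 0. Lengths are in m, angles in degrees, forces in N, time in s.
With the tool pointing down it reaches from about 0.375 to 0.9 m from the base axis. Payload 3.1 kg.
Tool frame: the origin (TCP) lies between the finger pads; the fingertips stand 22 mm ahead of it and the grasp point (between the pads) lies 3 mm ahead of it; y points along the fingers, x is the direction in which the jaws open and shut, and the axes are right-handed (so a half turn about y gives the same grasp; the last joint's range is limited). The gripper opens to 87 mm and grips with 3 to 60 N. Pads are 19 mm wide; open, the fingers measure 117 mm over their backs; the gripper's body (75 mm by 190 mm) begins 51 mm behind the grasp point.
Start: joints at [61.392, 30.224, 82.088, -0, 67.689, -10.227], TCP at [0.197, 0.593, 0.245] pointing down, gripper open.
Joint ranges: [-176.69, 176.69], [-43.24, 126.21], [12.49, 139.97], [-82, 262], [0, 151.66], [-163.58, 163.58]. Speed limits (degrees/s): [159.86, 159.86, 180, 180, 180, 180].

## Interface

Orientations are given as a 3x3 rotation matrix whose columns are the frame's x, y, z axes.
In Python, from rig import bot, imaging, workorder gives the robot as it stands. The module is installed in compiled form; this text tells all that it offers.
- The arm moves only by the tool drive_tool, never from a script. Its argument "commands" is a list of rows, each an object of numbers: "dx", "dy", "dz": the shift along the tool's x, y, z normalised to -1 to 1, where 1 is 4 cm; "wx", "wy", "wz": the turn, a rotation vector about the tool's x, y, z normalised to -1 to 1, where 1 is pi/2 rad; "grip": the finger opening in mm, from 0 to 87. In form: [{"dx": .., "dy": .., "dz": .., "wx": .., "wy": .., "wz": .., "grip": ..}, ...]. A call has 1 to 8 rows; each row shifts and turns the commanded pose from where the row before left it, along the tool's axes as they then stand; what a row does not reach is not made up. A row lasts 1/8 s, in which the tool goes at most 62.5 mm and 10.7 degrees, less where a joint would pass 70% of its speed; a pose out of reach is approached as far as the arm can. A call with a number of a shift or a turn outside -1 to 1 is refused whole. A call with a gripper value outside its range is refused whole. The fingers move at their own pace and stop on an object; the grip force is fixed at half the most. Time passes only in rows, so rows that do not move let the fingers close. It gives the time, the measured TCP pose, the force and the opening at its end, in the units of the state.
- bot.read_state(): the state, without advancing time (a new reading comes with each control period).
- imaging.capture(name): name is "side" or "top" or "wrist"; returns (picture, depth): 480x640x3 uint8, red, green, blue; 480x640 float32, m along the optical axis (not along the pixel's ray), 0 where there is no reading.
- imaging.get_calibration(name): a dict with "mtx" (3x3 intrinsics, pixels), "world_to_cam" (4x4, takes a point from world to camera coordinates). Camera axes: x right, y down, z forward; pixel columns grow to the right and rows downward; lengths in m; the calibration is good to about 2 mm. A picture is of the moment at which its call begins: read the wrist's pose just before it. get_calibration takes no time and is no camera call; for the wrist camera it gives the pose at the moment of the call.
- workorder.hand_in(): hands the job in, once; it reports no verdict.
The state is a dict: "time_s": time; "joint_positions": joint angles; "qvel": joint speeds; "tau": joint torques, N m; "position": TCP position; "tcp_rot": TCP orientation; "force": force on the tool from outside, world axes, zero at the start; "moment": the same for the moment, N m; "opening": opening from 0.0 (shut) to 1.0 (fully open).
Only numpy, scipy, OpenCV 4.12 (cv2) and the standard library are available. Lean on these libraries where they do the work, as an engineer would, in place of code of your own. Each camera call takes 0.05 s, during which the arm holds its last target. There are 200 camera calls.

## Working session

There is one attempt and no reset: what is moved stays moved. The work goes in short steps, Python scripts to look and compute and a tool call to move; the robot and the scene stay as the last step left them, time stands still between calls to the robot, and variables do not carry over. Pictures are saved under pics/ and viewed, on a budget of 10 in all, crops included, one or two more only if the job needs it, and the job is handed in when it is done.

Besides the shell and the picture viewer there is one more tool, called after "Request:" as name(argument=value, ...) on one line, values as JSON. drive_tool: Moves the arm, as the interface text tells. Its arguments: {"type":"object","properties":{"commands":{"type":"array"}},"required":["commands"]}

```bash
mkdir -p pics
cat > h.py <<'E'
import numpy as np, cv2
from rig import bot, imaging, workorder
def snap(n,f=None):
    c=imaging.get_calibration(n); p,d=imaging.capture(n)
    if f: cv2.imwrite('pics/'+f,p[:,:,::-1])
    K=np.array(c['mtx']);T=np.linalg.inv(np.array(c['world_to_cam']))
    return p,d,K,T
def pts(d,K,T):
    v,u=np.mgrid[:480,:640]
    P=np.stack([(u-K[0,2])/K[0,0]*d,(v-K[1,2])/K[1,1]*d,d],-1)
    W=P@T[:3,:3].T+T[:3,3]; W[d==0]=np.nan
    return W
def st():
    s=bot.read_state(); print(s['time_s'],np.round(s['position'],4),np.round(s['tcp_rot'],3).tolist(),np.round(s['force'],1),s['opening'],np.round(s['joint_positions'],1)); return s
E
python3 - <<'E'
from h import *
st()
for n in('top','side'):
    p,d,K,T=snap(n); np.savez('pics/'+n,p=p,d=d,K=K,T=T); print(n,T[:3,3].round(3),T[:3,2].round(2))
    globals()[n]=p
cv2.imwrite('pics/a.png',cv2.resize(np.vstack([top]),(800,600))[:,:,::-1])
cv2.imwrite('pics/b.png',side[:,:,::-1])
E
```

```text
0.0 [0.1967 0.5925 0.2436] [[0.315, -0.001, -0.949], [0.949, -0.002, 0.315], [-0.002, -1.0, 0.0]] [-0.1 -0.4  0.4] 1.0064255986250272 [ 61.4  30.3  82.2  -0.   67.7 -10.2]
top [ 0.345 -0.074  1.192] [ 0.1  -0.01 -0.99]
side [0.434 0.891 0.583] [ 0.06 -0.87 -0.5 ]
```

View pics/a.png

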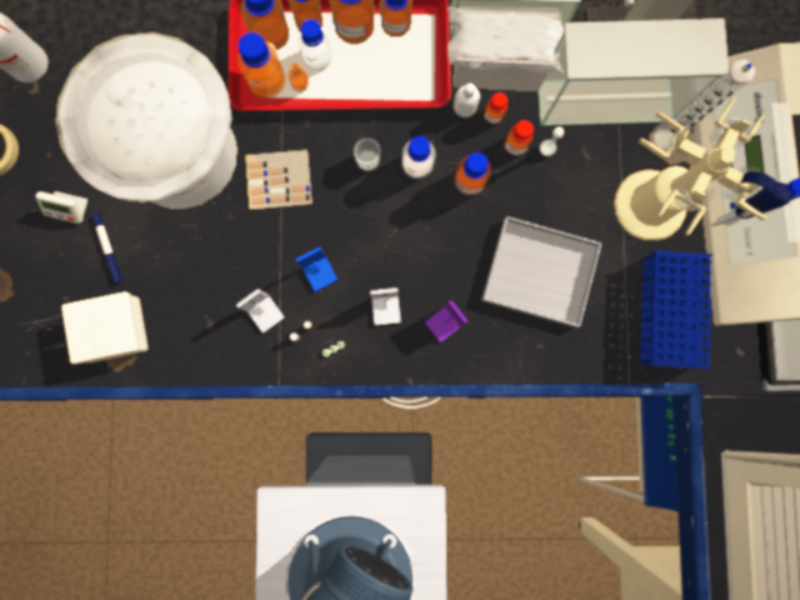

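View pics/b.png

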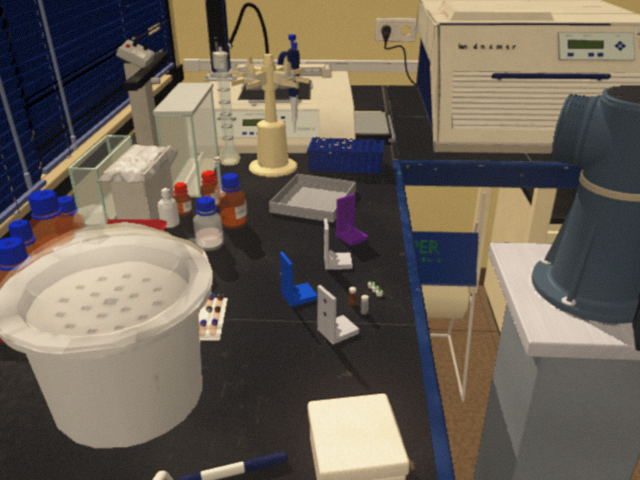

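Run:
```python
from h import *
D=np.load('pics/top.npz'); W=pts(D['d'],D['K'],D['T']); hsv=cv2.cvtColor(D['p'],cv2.COLOR_RGB2HSV)
def comp(name,box):
    x0,y0,x1,y1=[int(v*.8) for v in box]
    w=W[y0:y1,x0:x1].reshape(-1,3); h=hsv[y0:y1,x0:x1].reshape(-1,3)
    print(name,'table z',np.nanmedian(w[h[:,2]<50][:,2]).round(4))
    ok=(w[:,2]>.005)&(h[:,2]>70)
    for lo,hi in((.005,.02),(.078,.095)):
        q=w[ok&(w[:,2]>lo)&(w[:,2]<hi)]
        if len(q)<8: print(lo,len(q));continue
        r=cv2.minAreaRect(q[:,:2].astype(np.float32)*1000); print(lo,len(q),q.mean(0).round(4),[np.round(v,1) for v in r],cv2.boxPoints(r).round(0).tolist())
comp('L',(232,285,290,338));comp('R',(365,283,405,332));comp('blue',(292,243,342,297));comp('purple',(420,296,472,346));comp('tray',(475,210,608,335))
```

```text
L table z 0.0001
0.005 421 [0.445  0.1455 0.0104] [array([457.8, 149.2]), array([70.1, 56.5]), np.float64(38.4)] [[413.0, 150.0], [448.0, 105.0], [503.0, 149.0], [468.0, 193.0]]
0.078 76 [0.4644 0.1599 0.0847] [array([464.5, 160.5]), array([ 6.4, 43.1]), np.float64(36.2)] [[449.0, 176.0], [475.0, 141.0], [480.0, 145.0], [454.0, 180.0]]
R table z 0.0002
0.005 412 [ 0.4497 -0.0617  0.0105] [array([458.8, -60.8]), array([65.4, 43.9]), np.float64(6.0)] [[424.0, -42.0], [429.0, -86.0], [494.0, -79.0], [489.0, -36.0]]
0.078 70 [ 0.4745 -0.0594  0.0844] [array([474.9, -59.6]), array([ 6.6, 43. ]), np.float64(5.1)] [[470.0, -39.0], [474.0, -81.0], [480.0, -81.0], [476.0, -38.0]]
blue table z 0.0003
0.005 403 [0.5143 0.0523 0.0105] [array([525.3,  57.9]), array([69.6, 43.8]), np.float64(27.3)] [[484.0, 61.0], [504.0, 23.0], [566.0, 54.0], [546.0, 93.0]]
0.078 76 [0.5359 0.0632 0.0846] [array([536.3,  63.8]), array([ 7.6, 43.6]), np.float64(24.7)] [[524.0, 82.0], [542.0, 42.0], [549.0, 46.0], [531.0, 85.0]]
purple table z 0.0003
0.005 411 [ 0.4254 -0.1588  0.0104] [array([ 425.2, -158.9]), array([44.3, 45.2]), np.float64(37.0)] [[394.0, -154.0], [421.0, -190.0], [457.0, -164.0], [429.0, -128.0]]
0.078 69 [ 0.4405 -0.1783  0.085 ] [array([ 440.7, -178.9]), array([41.8,  6.8]), np.float64(37.5)] [[422.0, -189.0], [426.0, -194.0], [459.0, -169.0], [455.0, -163.0]]
tray table z 0.0002
0.005 1426 [ 0.5175 -0.336   0.008 ] [array([ 517.9, -334.8]), array([176.1, 159.2]), np.float64(73.6)] [[417.0, -397.0], [570.0, -442.0], [619.0, -273.0], [466.0, -228.0]]
0.078 0
```

Request:
drive_tool(commands=[{"dx":-0.88,"dz":-0.93,"grip":0},{"dx":-0.88,"dz":-0.93,"grip":0},{"dx":-0.88,"dz":-0.93,"grip":0},{"dx":-0.88,"dz":-0.93,"grip":0},{"dx":-0.88,"dz":-0.93,"grip":0},{"dx":-0.88,"dz":-0.93,"grip":0},{"dx":-0.88,"dz":-0.93,"grip":0},{"dx":-0.88,"dz":-0.93,"grip":0}])

```text
schema error: expected keys dx, dy, dz, wx, wy, wz, grip
```

```bash
cat >> h.py <<'E'
from scipy.spatial.transform import Rotation as Ro
def down(yaw):
    a=np.radians(yaw); z=-np.array([np.cos(a),np.sin(a),0]); y=np.array([0,0,-1.]); return np.c_[np.cross(y,z),y,z]
def go(pos,R):
    s=st(); R0=np.array(s['tcp_rot']); d=np.array(pos)-s['position']
    print('tool shift /4cm',(R0.T@d/.04).round(2),'after turn',(R.T@d/.04).round(2),'turn/90',(Ro.from_matrix(R0.T@R).as_rotvec()/(np.pi/2)).round(3))
E
python3 - <<'E'
from h import *
go([.438,.141,.18],down(36.7))
c=imaging.get_calibration('wrist'); s=bot.read_state(); T=np.linalg.inv(np.array(c['world_to_cam'])); R=np.array(s['tcp_rot'])
print('cam in tool',(R.T@(T[:3,3]-s['position'])).round(3)); print((R.T@T[:3,:3]).round(2), np.array(c['mtx']).round(0).tolist())
E
```

```text
0.1 [0.1967 0.5926 0.2436] [[0.315, -0.001, -0.949], [0.949, -0.002, 0.315], [-0.002, -1.0, 0.0]] [ 0.5 -0.2 -0.5] 1.0017694711789422 [ 61.4  30.3  82.1   0.   67.7 -10.2]
tool shift /4cm [-8.81  1.61 -9.28] after turn [-12.66   1.59   1.91] turn/90 [-0.001 -0.612 -0.001]
cam in tool [-0.001 -0.141  0.082]
[[ 1.    0.   -0.  ]
 [ 0.   -0.3   0.95]
 [ 0.   -0.95 -0.3 ]] [[346.0, 0.0, 316.0], [0.0, 346.0, 239.0], [0.0, 0.0, 1.0]]
```

Request:
drive_tool(commands=[{"dx":-0.88,"dy":0,"dz":-0.93,"wx":0,"wy":0,"wz":0,"grip":0},{"dx":-0.88,"dy":0,"dz":-0.93,"wx":0,"wy":0,"wz":0,"grip":0},{"dx":-0.88,"dy":0,"dz":-0.93,"wx":0,"wy":0,"wz":0,"grip":0},{"dx":-0.88,"dy":0,"dz":-0.93,"wx":0,"wy":0,"wz":0,"grip":0},{"dx":-0.88,"dy":0,"dz":-0.93,"wx":0,"wy":0,"wz":0,"grip":0},{"dx":-0.88,"dy":0,"dz":-0.93,"wx":0,"wy":0,"wz":0,"grip":0},{"dx":-0.88,"dy":0,"dz":-0.93,"wx":0,"wy":0,"wz":0,"grip":0},{"dx":-0.88,"dy":0,"dz":-0.93,"wx":0,"wy":0,"wz":0,"grip":0}])

```text
time_s: 1.1
position: [0.3911, 0.2305, 0.2444]
tcp_rot: [[0.315, -0.0, -0.949], [0.949, -0.0, 0.315], [-0.0, -1.0, 0.0]]
force: [1.5, 0.2, -0.8]
opening: 0.171
```

Request:
drive_tool(commands=[{"dx":-0.88,"dy":0,"dz":-0.93,"wx":0,"wy":0,"wz":0,"grip":0},{"dx":-0.88,"dy":0.4,"dz":-0.93,"wx":0,"wy":0,"wz":0,"grip":0},{"dx":0,"dy":0.2,"dz":0,"wx":0,"wy":-0.102,"wz":0,"grip":0},{"dx":0,"dy":0.2,"dz":0,"wx":0,"wy":-0.102,"wz":0,"grip":0},{"dx":0,"dy":0.2,"dz":0,"wx":0,"wy":-0.102,"wz":0,"grip":0},{"dx":0,"dy":0.2,"dz":0,"wx":0,"wy":-0.102,"wz":0,"grip":0},{"dx":0,"dy":0.2,"dz":0,"wx":0,"wy":-0.102,"wz":0,"grip":0},{"dx":0,"dy":0.2,"dz":0,"wx":0,"wy":-0.102,"wz":0,"grip":0}])

```text
time_s: 2.1
position: [0.4388, 0.1417, 0.1801]
tcp_rot: [[-0.602, -0.001, -0.799], [0.799, -0.0, -0.602], [0.0, -1.0, 0.001]]
force: [-0.0, 0.2, -0.4]
opening: 0.004
```

Run:
```python
from h import *
go([.438,.141,.080],down(36.7))
p,d,K,T=snap('wrist','c.png')
go([.438,.141,.080],down(36.7))
W=pts(d,K,T); s=cv2.cvtColor(p,cv2.COLOR_RGB2HSV)
q=W[(W[...,2]>.075)&(W[...,2]<.095)&(np.hypot(W[...,0]-.465,W[...,1]-.16)<.06)]
r=cv2.minAreaRect(q[:,:2].astype(np.float32)*1000);print(len(q),q.mean(0),r)
```

```text
2.1 [0.4388 0.1417 0.1801] [[-0.602, -0.001, -0.799], [0.799, -0.0, -0.602], [0.0, -1.0, 0.001]] [-0.   0.2 -0.4] 0.00406912349050717 [   4.    23.7  108.9    0.    47.5 -123. ]
tool shift /4cm [-0.    2.5   0.03] after turn [-0.    2.5   0.03] turn/90 [-0.     0.003  0.   ]
2.15 [0.4383 0.1416 0.1793] [[-0.605, -0.002, -0.797], [0.797, -0.0, -0.605], [0.001, -1.0, 0.002]] [-0.2 -0.8 -0.6] 0.006902891567917496 [   4.    23.8  108.9   -0.    47.4 -123.2]
tool shift /4cm [-0.01  2.48  0.01] after turn [-0.01  2.48  0.02] turn/90 [-0.001  0.005  0.001]
226 [0.46301377 0.15983245 0.08292219] ((463.7193298339844, 160.19351196289062), (6.253086090087891, 43.74250030517578), 35.868412017822266)
```

View pics/c.png

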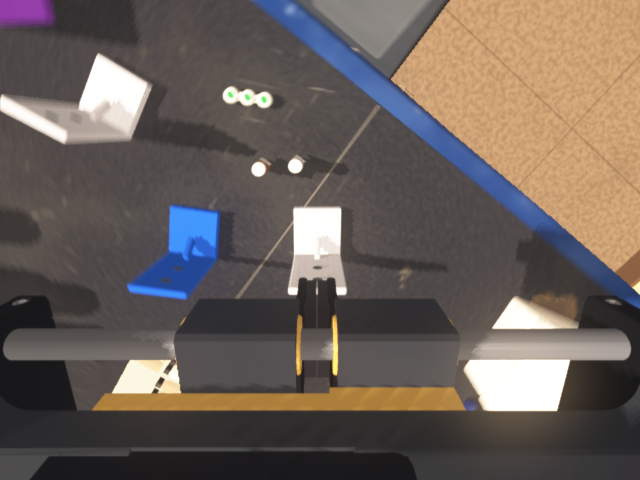

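Request:
drive_tool(commands=[{"dx":0,"dy":0.9,"dz":0,"wx":0,"wy":0,"wz":0,"grip":0},{"dx":0,"dy":0.9,"dz":0,"wx":0,"wy":0,"wz":0,"grip":0},{"dx":0,"dy":0.7,"dz":0,"wx":0,"wy":0,"wz":0,"grip":0},{"dx":0,"dy":0,"dz":-0.15,"wx":0,"wy":0,"wz":0,"grip":0},{"dx":0,"dy":0,"dz":-0.15,"wx":0,"wy":0,"wz":0,"grip":0},{"dx":0,"dy":0,"dz":-0.15,"wx":0,"wy":0,"wz":0,"grip":0},{"dx":0,"dy":0,"dz":-0.15,"wx":0,"wy":0,"wz":0,"grip":0},{"dx":0,"dy":0,"dz":-0.15,"wx":0,"wy":0,"wz":0,"grip":0}])

```text
time_s: 3.15
position: [0.4638, 0.16, 0.0811]
tcp_rot: [[-0.598, 0.001, -0.802], [0.802, 0.0, -0.598], [-0.001, -1.0, -0.001]]
force: [0.1, -0.9, 0.8]
opening: 0.001
```

Request:
drive_tool(commands=[{"dx":0,"dy":0,"dz":-0.15,"wx":0,"wy":0,"wz":0,"grip":0},{"dx":0,"dy":0,"dz":-0.15,"wx":0,"wy":0,"wz":0,"grip":0},{"dx":0,"dy":0,"dz":-0.15,"wx":0,"wy":0,"wz":0,"grip":0},{"dx":0,"dy":0,"dz":-0.1,"wx":0,"wy":0,"wz":0,"grip":0}])

```text
time_s: 3.65
position: [0.4812, 0.1731, 0.0805]
tcp_rot: [[-0.598, 0.0, -0.802], [0.802, 0.0, -0.598], [-0.0, -1.0, -0.0]]
force: [-0.7, 0.5, -0.3]
opening: 0.003
```

```bash
cat >> h.py <<'E'
def lying(cen,rad=.11,n='top'):
    p,d,K,T=snap(n); W=pts(d,K,T); m=np.hypot(W[...,0]-cen[0],W[...,1]-cen[1])<rad
    hsv=cv2.cvtColor(p,cv2.COLOR_RGB2HSV); m&=(hsv[...,2]>60)&(hsv[...,1]<90)
    for lo,hi in((.003,.012),(.043,.056),(.07,.1)):
        q=W[m&(W[...,2]>lo)&(W[...,2]<hi)]
        if len(q)>5:
            r=cv2.minAreaRect(q[:,:2].astype(np.float32)*1000); print(lo,len(q),q.mean(0).round(4),[np.round(v,1) for v in r])
    return p,W
E
python3 - <<'E'
from h import *
st()
lying((.495,.185),.09)
p,d,K,T=snap('side'); cv2.imwrite('pics/d.png',cv2.resize(p[200:400,230:430],(600,600),interpolation=cv2.INTER_CUBIC)[:,:,::-1])
E
```

```text
3.65 [0.4812 0.1731 0.0805] [[-0.598, 0.0, -0.802], [0.802, 0.0, -0.598], [-0.0, -1.0, -0.0]] [-0.7  0.5 -0.3] 0.0025138262569455398 [   7.2   36.8  105.9    0.    37.3 -119.5]
0.003 43 [0.4604 0.1581 0.0067] [array([449.8, 155. ]), array([ 58.6, 129.2]), np.float64(50.9)]
0.043 52 [0.4468 0.1479 0.0451] [array([446.8, 146.8]), array([10.2, 41.6]), np.float64(37.6)]
```

View pics/d.png

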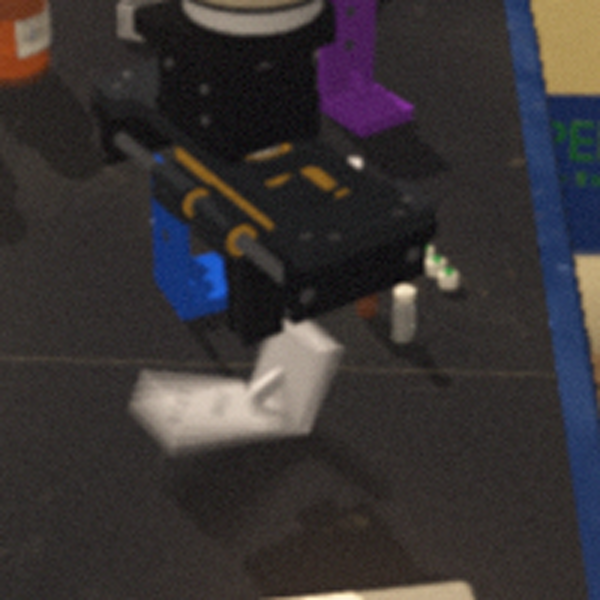

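Request:
drive_tool(commands=[{"dx":0,"dy":-0.9,"dz":0,"wx":0,"wy":0,"wz":0,"grip":0},{"dx":0,"dy":-0.9,"dz":0,"wx":0,"wy":0,"wz":0,"grip":0},{"dx":0,"dy":-0.7,"dz":0,"wx":0,"wy":0,"wz":0,"grip":0}])

```text
time_s: 4.12
position: [0.4806, 0.1728, 0.1818]
tcp_rot: [[-0.598, 0.0, -0.802], [0.802, 0.0, -0.598], [-0.0, -1.0, -0.0]]
force: [0.1, -0.4, 0.2]
opening: 0.005
```

Run:
```python
from h import *
go([.446,-.062,.18],down(5.5))
```

```text
4.125 [0.4806 0.1728 0.1818] [[-0.598, 0.0, -0.802], [0.802, 0.0, -0.598], [-0.0, -1.0, -0.0]] [ 0.1 -0.4  0.2] 0.005403037874523045 [   7.2   26.7  102.    -0.    51.2 -119.5]
tool shift /4cm [-4.19  0.04  4.2 ] after turn [-5.76  0.04  1.42] turn/90 [ 0.     0.347 -0.   ]
```

Request:
drive_tool(commands=[{"dx":0,"dy":0,"dz":0,"wx":0,"wy":0.116,"wz":0,"grip":0},{"dx":0,"dy":0,"dz":0,"wx":0,"wy":0.116,"wz":0,"grip":0},{"dx":0,"dy":0,"dz":0,"wx":0,"wy":0.115,"wz":0,"grip":0},{"dx":-0.96,"dy":0,"dz":0.3,"wx":0,"wy":0,"wz":0,"grip":0},{"dx":-0.96,"dy":0,"dz":0.3,"wx":0,"wy":0,"wz":0,"grip":0},{"dx":-0.96,"dy":0,"dz":0.3,"wx":0,"wy":0,"wz":0,"grip":0},{"dx":-0.96,"dy":0,"dz":0.3,"wx":0,"wy":0,"wz":0,"grip":0},{"dx":-0.96,"dy":0,"dz":0.2,"wx":0,"wy":0,"wz":0,"grip":0}])

```text
time_s: 5.12
position: [0.4423, -0.0247, 0.1805]
tcp_rot: [[-0.095, -0.001, -0.995], [0.995, 0.0, -0.095], [0.0, -1.0, 0.001]]
force: [1.1, -0.1, -0.1]
opening: 0.006
```

Request:
drive_tool(commands=[{"dx":-0.96,"dy":0,"dz":0.02,"wx":0,"wy":0,"wz":0,"grip":0},{"dx":0,"dy":0,"dz":0,"wx":0,"wy":0,"wz":0,"grip":0}])

```text
time_s: 5.38
position: [0.4467, -0.0643, 0.1807]
tcp_rot: [[-0.091, 0.001, -0.996], [0.996, -0.001, -0.091], [-0.001, -1.0, -0.001]]
force: [0.3, 0.4, 0.8]
opening: 0.006
```

Run:
```python
from h import *
go([.446,-.062,.08],down(5.5))
p,W=lying((.49,-.06),.07)
p,W=lying((.495,.185),.09)
lying((.475,-.06),.06,'wrist')
```

```text
5.375 [ 0.4467 -0.0643  0.1807] [[-0.091, 0.001, -0.996], [0.996, -0.001, -0.091], [-0.001, -1.0, -0.001]] [0.3 0.4 0.8] 0.006281965419696686 [ -22.4   23.   110.2   -0.    46.7 -117.6]
tool shift /4cm [0.06 2.52 0.02] after turn [0.06 2.52 0.01] turn/90 [ 0.001 -0.003 -0.001]
0.003 620 [0.5055 0.189  0.0064] [array([494.5, 183. ]), array([127.1, 123.9]), np.float64(1.8)]
0.043 109 [0.471  0.1648 0.0496] [array([470.8, 165. ]), array([10.9, 43.8]), np.float64(34.8)]
0.003 2109 [ 0.4481 -0.0619  0.0103] [array([450. , -61.7]), array([45.2, 43.9]), np.float64(6.2)]
0.043 288 [ 0.4717 -0.0596  0.0496] [array([471.7, -59.3]), array([ 1.9, 43.6]), np.float64(5.3)]
0.07 392 [ 0.4726 -0.0585  0.0792] [array([474.1, -59.1]), array([ 6.2, 43.8]), np.float64(5.5)]
```

Request:
drive_tool(commands=[{"dx":0.06,"dy":0.9,"dz":0,"wx":0,"wy":0,"wz":0,"grip":0},{"dx":0,"dy":0.9,"dz":0,"wx":0,"wy":0,"wz":0,"grip":0},{"dx":0,"dy":0.7,"dz":0,"wx":0,"wy":0,"wz":0,"grip":0},{"dx":0,"dy":0,"dz":-0.15,"wx":0,"wy":0,"wz":0,"grip":0},{"dx":0,"dy":0,"dz":-0.15,"wx":0,"wy":0,"wz":0,"grip":0},{"dx":0,"dy":0,"dz":-0.15,"wx":0,"wy":0,"wz":0,"grip":0},{"dx":0,"dy":0,"dz":-0.15,"wx":0,"wy":0,"wz":0,"grip":0},{"dx":0,"dy":0,"dz":-0.15,"wx":0,"wy":0,"wz":0,"grip":0}])

```text
time_s: 6.52
position: [0.4766, -0.0567, 0.0811]
tcp_rot: [[-0.095, 0.001, -0.995], [0.995, -0.0, -0.095], [-0.001, -1.0, -0.001]]
force: [0.3, -0.0, 0.6]
opening: 0.003
```

Request:
drive_tool(commands=[{"dx":0,"dy":0,"dz":-0.15,"wx":0,"wy":0,"wz":0,"grip":0},{"dx":0,"dy":0,"dz":-0.15,"wx":0,"wy":0,"wz":0,"grip":0},{"dx":0,"dy":0,"dz":-0.15,"wx":0,"wy":0,"wz":0,"grip":0},{"dx":0,"dy":0,"dz":-0.1,"wx":0,"wy":0,"wz":0,"grip":0},{"dx":0,"dy":0,"dz":0,"wx":0,"wy":0,"wz":0,"grip":0},{"dx":0,"dy":0,"dz":0,"wx":0,"wy":0,"wz":0,"grip":0},{"dx":0,"dy":0,"dz":0,"wx":0,"wy":0,"wz":0,"grip":0}])

```text
time_s: 7.4
position: [0.4974, -0.0545, 0.0805]
tcp_rot: [[-0.095, -0.0, -0.995], [0.995, 0.0, -0.095], [0.0, -1.0, 0.0]]
force: [0.4, 0.5, -0.5]
opening: 0.008
```

Request:
drive_tool(commands=[{"dx":0,"dy":-0.9,"dz":0,"wx":0,"wy":0,"wz":0,"grip":0},{"dx":0,"dy":-0.9,"dz":0.5,"wx":0,"wy":0,"wz":0,"grip":0},{"dx":0,"dy":0,"dz":0.5,"wx":-0.11,"wy":0,"wz":0,"grip":0},{"dx":0,"dy":0,"dz":0.5,"wx":-0.11,"wy":0,"wz":0,"grip":0},{"dx":0,"dy":0,"dz":0.3,"wx":-0.11,"wy":0,"wz":0,"grip":0},{"dx":0,"dy":0,"dz":0,"wx":0,"wy":0,"wz":0,"grip":0}])

```text
time_s: 8.15
position: [0.4535, -0.0443, 0.1652]
tcp_rot: [[-0.102, 0.356, -0.929], [0.994, 0.065, -0.085], [0.03, -0.932, -0.361]]
force: [-0.5, -0.4, -0.4]
opening: 0.006
```

Run:
```python
from h import *
st(); snap('wrist','e.png'); lying((.52,-.06),.08)
```

```text
8.15 [ 0.4535 -0.0443  0.1652] [[-0.102, 0.356, -0.929], [0.994, 0.065, -0.085], [0.03, -0.932, -0.361]] [-0.5 -0.4 -0.4] 0.006029234425104293 [ -28.1   22.   124.6   39.2   20.9 -159. ]
0.003 554 [ 0.5329 -0.0537  0.0064] [array([528.1, -64. ]), array([105.4,  82.8]), np.float64(28.0)]
```

View pics/e.png

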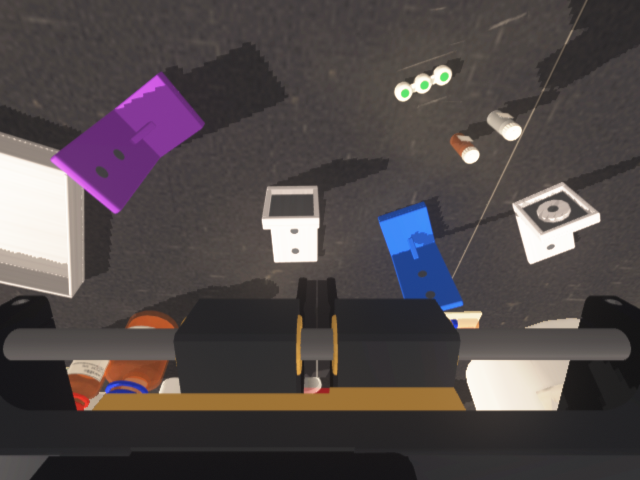

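Run:
```python
from h import *
p=cv2.imread('pics/e.png'); cv2.imwrite('pics/f.png',np.hstack([cv2.resize(p[165:275,240:350],(400,400)),cv2.resize(p[165:275,500:610],(400,400))]))
print('wrist');p,W=lying((.51,-.05),.07,'wrist')
print('top');p,W=lying((.50,-.05),.09)
s=st(); R=np.array(s['tcp_rot']); Rt=down(5.5); print((Ro.from_matrix(R.T@Rt).as_rotvec()/(np.pi/2)).round(3))
```

```text
wrist
0.003 2002 [ 0.526  -0.0538  0.0065] [array([520.6, -54.6]), array([86.4, 43.6]), np.float64(5.6)]
0.043 760 [ 0.4823 -0.0583  0.0497] [array([483.1, -58.2]), array([11.3, 44. ]), np.float64(5.6)]
top
0.003 536 [ 0.5322 -0.0531  0.0065] [array([538.3, -42.4]), array([ 88.1, 161.6]), np.float64(6.1)]
8.35 [ 0.4562 -0.0453  0.1651] [[-0.105, 0.358, -0.928], [0.994, 0.064, -0.088], [0.027, -0.932, -0.362]] [0.5 1.1 0.1] 0.0077611605455758965 [ -28.1   22.2  124.3   39.1   20.8 -159.1]
[0.236 0.003 0.018]
```

View pics/f.png

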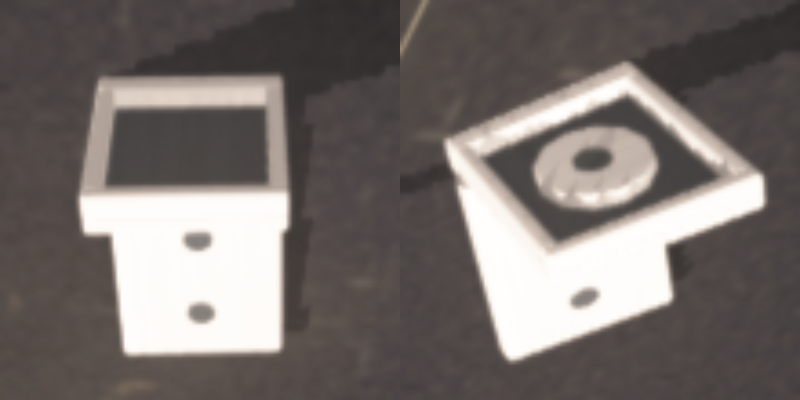

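Request:
drive_tool(commands=[{"dx":0,"dy":0,"dz":0,"wx":0.09,"wy":0,"wz":0.006,"grip":87},{"dx":0,"dy":0,"dz":0,"wx":0.09,"wy":0,"wz":0.006,"grip":87},{"dx":0,"dy":0,"dz":0,"wx":0.056,"wy":0,"wz":0.006,"grip":87},{"dx":0,"dy":0,"dz":0,"wx":0,"wy":0,"wz":0,"grip":87}])

```text
time_s: 8.85
position: [0.459, -0.0402, 0.1645]
tcp_rot: [[-0.112, 0.072, -0.991], [0.994, 0.029, -0.11], [0.021, -0.997, -0.075]]
force: [-0.9, 0.4, -0.4]
opening: 0.375
```

Run:
```python
from h import *
go([.486,-.058,.042],down(5.5))
```

```text
8.85 [ 0.459  -0.0402  0.1645] [[-0.112, 0.072, -0.991], [0.994, 0.029, -0.11], [0.021, -0.997, -0.075]] [-0.9  0.4 -0.4] 0.3745527261776024 [ -20.9   24.2  112.5    4.7   40.1 -120.7]
tool shift /4cm [-0.58  3.09 -0.39] after turn [-0.51  3.06 -0.63] turn/90 [0.048 0.01  0.014]
```

Request:
drive_tool(commands=[{"dx":0,"dy":0,"dz":0,"wx":0.048,"wy":0.01,"wz":0.014,"grip":87},{"dx":-0.51,"dy":0.3,"dz":-0.63,"wx":0,"wy":0,"wz":0,"grip":87},{"dx":0,"dy":0.4,"dz":0,"wx":0,"wy":0,"wz":0,"grip":87},{"dx":0,"dy":0.4,"dz":0,"wx":0,"wy":0,"wz":0,"grip":87}])

```text
time_s: 9.35
position: [0.4831, -0.058, 0.1194]
tcp_rot: [[-0.093, -0.003, -0.996], [0.996, 0.002, -0.093], [0.002, -1.0, 0.003]]
force: [-0.2, 1.3, -0.5]
opening: 0.832
```

Run:
```python
from h import *
go([.486,-.058,.042],down(5.5))
lying((.51,-.05),.07,'wrist')
D=np.load('pics/top.npz'); W=pts(D['d'],D['K'],D['T'])
m=(abs(W[...,0]-.518)<.12)&(abs(W[...,1]+.335)<.12)
for lo,hi in((-.001,.0075),(.02,.03)):
    q=W[m&(W[...,2]>lo)&(W[...,2]<hi)]; 
    if lo>0: print(cv2.minAreaRect(q[:,:2].astype(np.float32)*1000),len(q))
```

```text
9.35 [ 0.4831 -0.058   0.1194] [[-0.093, -0.003, -0.996], [0.996, 0.002, -0.093], [0.002, -1.0, 0.003]] [-0.2  1.3 -0.5] 0.8317065719600808 [ -20.    31.6  108.1    0.    40.6 -115.4]
tool shift /4cm [-0.01  1.93 -0.08] after turn [-0.01  1.93 -0.07] turn/90 [-0.002 -0.002  0.001]
0.003 3481 [ 0.5239 -0.054   0.0065] [array([517.8, -54.6]), array([80., 44.]), np.float64(5.8)]
0.043 1051 [ 0.4828 -0.0579  0.0502] [array([483.4, -58.3]), array([10.4, 43.8]), np.float64(6.3)]
0.07 10 [ 0.4827 -0.0375  0.0991] [array([482.1, -58.7]), array([20.7, 90.1]), np.float64(5.3)]
((515.1787719726562, -331.0850830078125), (170.8301544189453, 151.12753295898438), 73.4808120727539) 497
```

Request:
drive_tool(commands=[{"dx":0,"dy":0.7,"dz":-0.07,"wx":0,"wy":0,"wz":0,"grip":87},{"dx":0,"dy":0.7,"dz":0,"wx":0,"wy":0,"wz":0,"grip":87},{"dx":0,"dy":0.53,"dz":0,"wx":0,"wy":0,"wz":0,"grip":87},{"dx":0,"dy":0,"dz":0,"wx":0,"wy":0,"wz":0,"grip":30},{"dx":0,"dy":0,"dz":0,"wx":0,"wy":0,"wz":0,"grip":30},{"dx":0,"dy":0,"dz":0,"wx":0,"wy":0,"wz":0,"grip":30},{"dx":0,"dy":0,"dz":0,"wx":0,"wy":0,"wz":0,"grip":30},{"dx":0,"dy":0,"dz":0,"wx":0,"wy":0,"wz":0,"grip":30}])

```text
time_s: 10.4
position: [0.4863, -0.0575, 0.0436]
tcp_rot: [[-0.093, -0.002, -0.996], [0.996, 0.001, -0.093], [0.001, -1.0, 0.002]]
force: [-0.1, -0.3, 0.4]
opening: 0.516
```

Request:
drive_tool(commands=[{"dx":0,"dy":0,"dz":0,"wx":0,"wy":0,"wz":0,"grip":30},{"dx":0,"dy":-0.5,"dz":0,"wx":0,"wy":0,"wz":0,"grip":30},{"dx":0,"dy":-0.8,"dz":0,"wx":0,"wy":0,"wz":0,"grip":30},{"dx":0,"dy":-0.8,"dz":0,"wx":0,"wy":0,"wz":0,"grip":30},{"dx":0,"dy":-0.8,"dz":0,"wx":0,"wy":0,"wz":0,"grip":30},{"dx":0,"dy":-0.5,"dz":0,"wx":0,"wy":0,"wz":0,"grip":30}])

```text
time_s: 11.15
position: [0.4864, -0.0576, 0.1804]
tcp_rot: [[-0.093, -0.002, -0.996], [0.996, 0.001, -0.093], [0.001, -1.0, 0.002]]
force: [0.2, -0.0, -1.7]
opening: 0.503
```

Run:
```python
from h import *
a=np.radians(-16.5); f=np.array([np.cos(a),np.sin(a)])
t=np.array([.515,-.331])-f*.0425+f*.0085; print(t)  # leg centred: underside at -42.5, TCP 8.5 ahead of underside
go([*t,.18],down(-16.5))
p,d,K,T=snap('side'); 
cv2.imwrite('pics/g.png',cv2.resize(p[120:320,230:430],(500,500))[:,:,::-1])
```

```text
[ 0.48240013 -0.32134348]
11.15 [ 0.4864 -0.0576  0.1804] [[-0.093, -0.002, -0.996], [0.996, 0.001, -0.093], [0.001, -1.0, 0.002]] [ 0.2 -0.  -1.7] 0.5029997682438153 [ -19.8   25.5  104.9   -0.    49.7 -115.2]
tool shift /4cm [-6.56  0.01  0.71] after turn [-6.35  0.01 -1.78] turn/90 [-0.001  0.243  0.   ]
```

View pics/g.png

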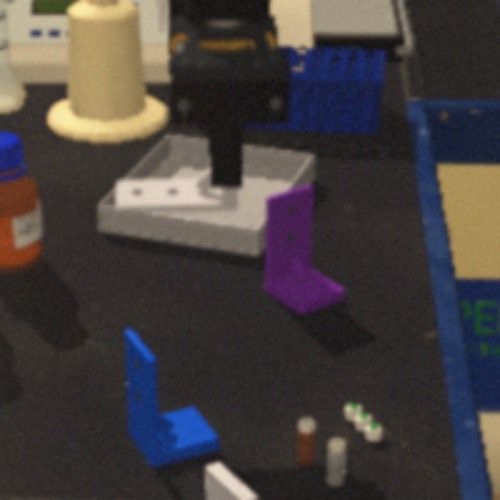

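Request:
drive_tool(commands=[{"dx":0,"dy":0,"dz":0,"wx":0,"wy":0.081,"wz":0,"grip":30},{"dx":0,"dy":0,"dz":0,"wx":0,"wy":0.081,"wz":0,"grip":30},{"dx":0,"dy":0,"dz":0,"wx":0,"wy":0.081,"wz":0,"grip":30},{"dx":-0.5,"dy":0,"dz":-0.14,"wx":0,"wy":0,"wz":0,"grip":30},{"dx":-0.9,"dy":0,"dz":-0.25,"wx":0,"wy":0,"wz":0,"grip":30},{"dx":-0.9,"dy":0,"dz":-0.25,"wx":0,"wy":0,"wz":0,"grip":30},{"dx":-0.9,"dy":0,"dz":-0.25,"wx":0,"wy":0,"wz":0,"grip":30},{"dx":-0.9,"dy":0,"dz":-0.25,"wx":0,"wy":0,"wz":0,"grip":30}])

```text
time_s: 12.2
position: [0.4827, -0.2285, 0.1779]
tcp_rot: [[0.285, -0.004, -0.959], [0.959, 0.002, 0.285], [0.001, -1.0, 0.005]]
force: [0.8, 1.3, -1.5]
opening: 0.499
```

Request:
drive_tool(commands=[{"dx":-0.9,"dy":0,"dz":-0.25,"wx":0,"wy":0,"wz":0,"grip":30},{"dx":-0.9,"dy":0,"dz":-0.25,"wx":0,"wy":0,"wz":0,"grip":30},{"dx":-0.45,"dy":0,"dz":-0.14,"wx":0,"wy":0,"wz":0,"grip":30},{"dx":0,"dy":0,"dz":0,"wx":0,"wy":0,"wz":0,"grip":30}])

```text
time_s: 12.7
position: [0.4821, -0.3219, 0.1781]
tcp_rot: [[0.286, -0.004, -0.958], [0.958, 0.002, 0.286], [0.001, -1.0, 0.004]]
force: [-0.1, -0.0, -1.4]
opening: 0.5
```

Run:
```python
from h import *
p,d,K,T=snap('wrist','w.png'); W=pts(d,K,T)
go([.4824,-.3213,.047],down(-16.5))
m=(abs(W[...,0]-.518)<.13)&(abs(W[...,1]+.335)<.13)
q=W[m&(W[...,2]>.02)&(W[...,2]<.029)]; print(cv2.minAreaRect(q[:,:2].astype(np.float32)*1000),len(q))
q=W[m&(W[...,2]>-.005)&(W[...,2]<.015)]; print('floor',np.median(q[:,2]))
# rim point estimate
```

```text
12.75 [ 0.4819 -0.3204  0.1781] [[0.285, -0.004, -0.958], [0.958, 0.003, 0.285], [0.002, -1.0, 0.005]] [ 0.1  0.  -1.5] 0.5030998954609771 [-4.470e+01  3.160e+01  9.230e+01 -1.000e-01  5.640e+01 -1.181e+02]
tool shift /4cm [-0.02  3.28 -0.04] after turn [-0.02  3.28 -0.02] turn/90 [-0.003 -0.001  0.001]
((506.62469482421875, -328.3756103515625), (170.5968475341797, 132.83787536621094), 73.59441375732422) 2075
floor 0.0009603407640473571
```

View pics/w.png

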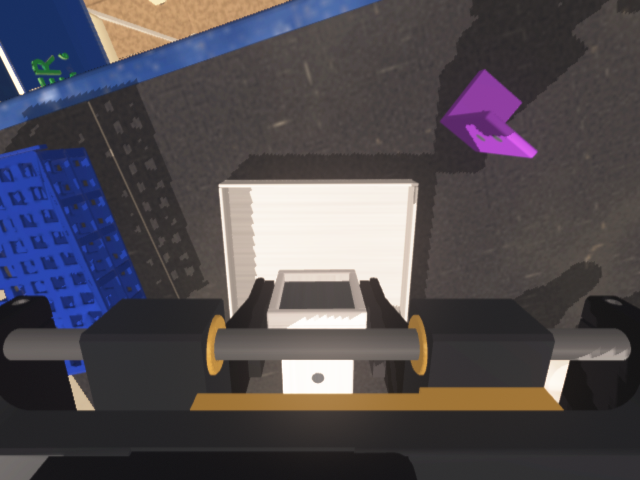

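Request:
drive_tool(commands=[{"dx":0,"dy":0.8,"dz":0,"wx":0,"wy":0,"wz":0,"grip":30},{"dx":0,"dy":0.8,"dz":0,"wx":0,"wy":0,"wz":0,"grip":30},{"dx":0,"dy":0.8,"dz":0,"wx":0,"wy":0,"wz":0,"grip":30},{"dx":0,"dy":0.5,"dz":0,"wx":0,"wy":0,"wz":0,"grip":30},{"dx":0,"dy":0.2,"dz":0,"wx":0,"wy":0,"wz":0,"grip":30},{"dx":0,"dy":0.06,"dz":0,"wx":0,"wy":0,"wz":0,"grip":30},{"dx":0,"dy":0.04,"dz":0,"wx":0,"wy":0,"wz":0,"grip":30},{"dx":0,"dy":0,"dz":0,"wx":0,"wy":0,"wz":0,"grip":30}])

```text
time_s: 13.75
position: [0.4824, -0.3215, 0.0516]
tcp_rot: [[0.285, -0.002, -0.959], [0.959, 0.0, 0.285], [-0.0, -1.0, 0.002]]
force: [0.1, 0.5, -1.4]
opening: 0.503
```

Request:
drive_tool(commands=[{"dx":0,"dy":0.03,"dz":0,"wx":0,"wy":0,"wz":0,"grip":30},{"dx":0,"dy":0.03,"dz":0,"wx":0,"wy":0,"wz":0,"grip":30},{"dx":0,"dy":0.03,"dz":0,"wx":0,"wy":0,"wz":0,"grip":30},{"dx":0,"dy":0.02,"dz":0,"wx":0,"wy":0,"wz":0,"grip":30},{"dx":0,"dy":0,"dz":0,"wx":0,"wy":0,"wz":0,"grip":30}])

```text
time_s: 14.38
position: [0.4819, -0.3212, 0.0466]
tcp_rot: [[0.285, -0.003, -0.959], [0.959, 0.001, 0.285], [0.0, -1.0, 0.003]]
force: [-1.0, -0.3, 1.2]
opening: 0.502
```

Request:
drive_tool(commands=[{"dx":0,"dy":0,"dz":0,"wx":0,"wy":0,"wz":0,"grip":75},{"dx":0,"dy":0,"dz":0,"wx":0,"wy":0,"wz":0,"grip":75},{"dx":0,"dy":0,"dz":0,"wx":0,"wy":0,"wz":0,"grip":75},{"dx":0,"dy":0,"dz":0,"wx":0,"wy":0,"wz":0,"grip":75},{"dx":0,"dy":-0.5,"dz":0,"wx":0,"wy":0,"wz":0,"grip":75},{"dx":0,"dy":-0.8,"dz":0,"wx":0,"wy":0,"wz":0,"grip":75},{"dx":0,"dy":-0.8,"dz":0,"wx":0,"wy":0,"wz":0,"grip":75},{"dx":0,"dy":-0.8,"dz":0,"wx":0,"wy":0,"wz":0,"grip":75}])

```text
time_s: 15.38
position: [0.4822, -0.3212, 0.1634]
tcp_rot: [[0.285, -0.003, -0.959], [0.959, 0.001, 0.285], [0.0, -1.0, 0.003]]
force: [0.5, -0.2, -0.1]
opening: 0.86
```

Request:
drive_tool(commands=[{"dx":0,"dy":-0.8,"dz":0,"wx":0,"wy":0,"wz":0,"grip":75},{"dx":0,"dy":-0.2,"dz":0.5,"wx":0,"wy":0,"wz":0,"grip":75},{"dx":0,"dy":0,"dz":0.5,"wx":0,"wy":0,"wz":0,"grip":75},{"dx":0,"dy":0,"dz":0,"wx":0,"wy":0,"wz":0,"grip":75}])

```text
time_s: 15.88
position: [0.443, -0.3093, 0.2027]
tcp_rot: [[0.285, -0.004, -0.958], [0.958, 0.002, 0.285], [0.001, -1.0, 0.004]]
force: [-0.0, -0.2, 0.1]
opening: 0.857
```

Run:
```python
from h import *
st()
p,W=lying((.52,-.33),.06,'wrist')
t,_=lying((.495,.185),.09)
p2,_,_,_=snap('side')
cv2.imwrite('pics/i.png',np.hstack([cv2.resize(t[170:310,170:490],(800,350)),])[:,:,::-1]); cv2.imwrite('pics/j.png',np.vstack([cv2.resize(t[180:290,180:500],(640,220)),cv2.resize(p2[150:370,230:430],(400,440))[:, :].repeat(1,1) if 0 else cv2.resize(p2[160:360,200:490],(640,380))])[:,:,::-1])
```

```text
15.875 [ 0.443  -0.3093  0.2027] [[0.285, -0.004, -0.958], [0.958, 0.002, 0.285], [0.001, -1.0, 0.004]] [-0.  -0.2  0.1] 0.8569709251289732 [-4.670e+01  2.700e+01  9.660e+01 -1.000e-01  5.660e+01 -1.201e+02]
0.003 5959 [ 0.5172 -0.3294  0.0058] [array([ 513.7, -328.3]), array([119.5, 106.5]), np.float64(73.5)]
0.043 557 [ 0.4783 -0.3207  0.053 ] [array([ 478.7, -320.9]), array([43.7, 10. ]), np.float64(73.7)]
0.003 612 [0.5053 0.1892 0.0065] [array([496.2, 187.2]), array([105.5, 153. ]), np.float64(15.1)]
0.043 106 [0.4712 0.1649 0.0497] [array([471.1, 165.2]), array([10.8, 43.9]), np.float64(36.7)]
```

View pics/j.png

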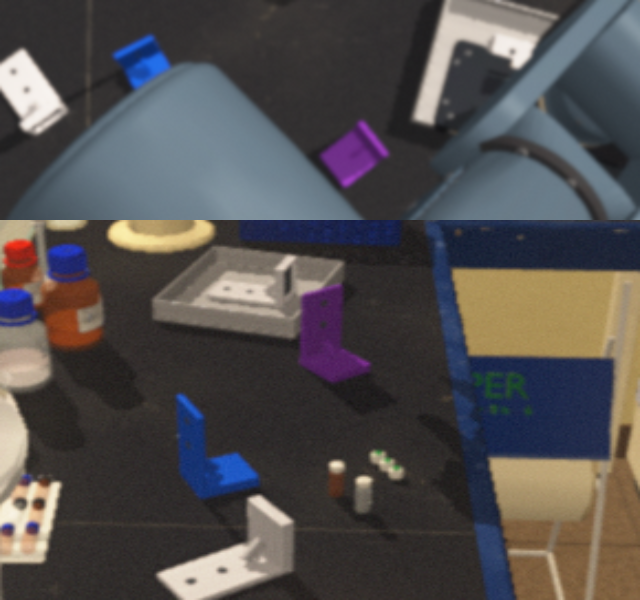

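The blank lies flat in the tray at (250,290). The good bracket lies where it was tipped at (240,560), and the blue and purple look-alikes still stand.

```bash
python3 -c "
from h import *
print(workorder.hand_in())"
```

```text
the job is handed in; nothing more can be done
None
```

The job is done and handed in at about 16 s of the 53 s allowed. I tipped both brackets over backwards where they stood. A close wrist-camera view then showed the left one with its boss and the right one with an empty pocket. I lifted the right one by its foot's side edges and set it in the steel tray, lying flat on its leg.

- **Blank in the tray:** it sits roughly in the middle of the tray and square to it. The top of its foot measured 53 mm high, which matches the 50 mm foot plus the 3 mm tray floor.
- **Good bracket:** it still lies where it fell; its measured position had not changed since it was tipped.
- **Look-alikes:** the blue and purple ones were still standing, and I never touched them.
- **Robot:** the gripper was open and clear, with wrist force near 0 N. The force readings I took at the end of each move never went above a few newtons.

No checks failed. Some area fits at tray-floor and bench level also picked up nearby surfaces, so I judged positions from the foot's top edge instead.

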